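# Fill up the round spice tin on the pantry shelf

## Robot

A 7-joint arm with a two-finger parallel gripper is mounted at the origin on the work surface. World frame = base frame: x ahead of the robot, y to its left, z up, the work surface at z = 0. Lengths are in mm, angles in rad, forces in N, time in s.
With the tool pointing down it reaches from about 400 to 900 mm from the base axis. Payload 5.5 kg.
Tool frame: the origin (TCP) lies midway between the tips of the shut fingers; the grasp point (between the pads) lies 19 mm behind it; z points along the fingers, y is the line along which they close (so a half turn about z gives the same grasp; the last joint's range is limited). The gripper opens to 92 mm and grips with 3 to 60 N. Pads are 19 mm wide; open, the fingers measure 130 mm over their backs; the gripper's body (75 mm by 190 mm) begins 47 mm behind the grasp point.
Start: joints at [1.466, 0.501, -0.427, 1.55, 0.221, 1.138, -0.21], TCP at [233.749, -606.516, 226.729] pointing down, gripper open.
Joint ranges: [-2.88, 2.88], [-0.31, 2.03], [-1.54, 1.56], [0.2, 2.42], [-1.41, 4.55], [0.19, 2.02], [-2.57, 2.57]. Speed limits (rad/s): [2.57, 2.57, 3.14, 3.14, 3.14, 3.14, 3.14].

## Interface

Orientations are given as a rotation vector (axis times angle).
In Python, from rig import r, hand, planner, viewer, order, outline_of, status gives the robot as it stands. Calls block until the motion is done:
- r.goto(position, orientation): joint-space move of the TCP to a pose.
- r.servo_line(position, rotation=None, v=150, until_force=None): straight line of the TCP; rotation=None keeps the orientation; v is the mean speed in mm/s. With until_force (N) it stops when the force on the tool has changed by that much, and returns True; else False.
- r.move_joints(angles): joint-space move.
- hand.ungrasp() and hand.gripper_close(): open the fingers fully, or close them until they stop; the grip force is fixed at half the most.
- r.wait(seconds).
- planner.ik(position, orientation): joint angles nearest the present ones, or None.
- viewer.camera(name): name is "scene" or "top" or "wrist"; returns (picture, depth): 400x640x3 uint8, red, green, blue; 400x640 float32, mm along the optical axis (not along the pixel's ray), 0 where there is no reading.
- viewer.get_calibration(name): a dict with "intrinsics" (3x3 intrinsics, pixels), "rvec" (rotation vector, rad) and "tvec" (3), from world to camera coordinates, as OpenCV has them; the wrist camera has in their place "hand_eye" (4x4, takes a point from camera to tool coordinates, whose origin is the TCP and whose axes are the flange's). Camera axes: x right, y down, z forward; pixel columns grow to the right and rows downward; lengths in mm; the calibration is good to about 2 mm. A picture is of the moment at which its call begins: read the wrist's pose just before it. get_calibration takes no time and is no camera call.
A pose or a line that the arm cannot do raises r.IKError and nothing moves.
- order.sign_off(): hands the job in; it is judged then, once.
Trained networks look in the newest picture that a camera, given by its name, has taken for a name from the list of things; names that differ only in an ending like _2 or _b are one class to them, and where a whole thing is asked for, a point or a joint stands for the part that bears it (a point fixed in the world has none). Each returns a list of dicts, best first, with "confidence" (0 to 1); they miss things now and then, are a little off and sometimes report something else, mostly with a low value. They report only what shows in the picture. A call takes as long as a camera call. They do not tell look-alikes from the thing itself.
- outline_of(target, camera): "mask" (400x640 bool, what is visible of it) and "xy" ([column, row] in pixels, amid what is visible of it).
Readings, each from a call of its own:
- status.read_t(): time.
- status.read_qpos(): joint angles.
- status.read_qd(): joint speeds.
- status.read_tau(): joint torques, N m.
- status.read_eef_pos(): TCP position.
- status.read_tcp_rot(): TCP orientation.
- status.read_force(): force on the tool from outside, world axes, zero at the start.
- status.read_moment(): the same for the moment, N m.
- status.read_grip_width(): opening from 0.0 (shut) to 1.0 (fully open).
- status.read_finger_force(): force on a finger pad.
Only numpy, scipy, OpenCV 4.12 (cv2) and the standard library are available. Lean on these libraries where they do the work, as an engineer would, in place of code of your own. Each camera call takes 0.05 s, during which the arm holds its last target. There are 200 camera calls.

## Task

The round tin holds seven small round spice jars, one in the middle and six close around it, but the middle place and one place at the rim are empty. Take the two loose jars that are the same as those in the tin (not the square one nor the wide one), and set one in each empty place, so that both stand upright and flat on the floor of the tin.

Things in the scene. Friction and masses are not known exactly. Their poses are not given: they have to be found in the camera images.
- jar_a_mid (a point): loose round steel spice jar, upright on the table, same as those in the tin: 56 mm across, 52 mm tall, shoulders sloping in from 40 mm up, foot tapered; on top a cork stopper 20 mm across, fixed firmly, stands up another 32 mm (84 mm in all, under 0.2 kg): lift it by the stopper. Point on its axis, 42 mm above its foot; z up. The square jar (54 mm) and the wide one (80 mm) look alike but are not to be used
- jar_b_mid (a point): loose round steel spice jar, upright on the table, same as those in the tin: 56 mm across, 52 mm tall, shoulders sloping in from 40 mm up, foot tapered; on top a cork stopper 20 mm across, fixed firmly, stands up another 32 mm (84 mm in all, under 0.2 kg): lift it by the stopper. Point on its axis, 42 mm above its foot; z up. The square jar (54 mm) and the wide one (80 mm) look alike but are not to be used
- gap_middle (a point): empty middle place of the low, open, dark steel tin: its centre, on the floor, 4 mm above the table. Tin 194 mm across, wall 3 mm, 36 mm high, fixed. Six more places lie 62 mm from here, every 60 degrees from this point's x; five hold loose jars, 6 mm apart, stopper tops 88 mm above the table. x points to the empty place at the rim, z up
- gap_edge (a point): the empty place at the rim of the same tin: its centre, on the tin's floor, 62 mm along x from gap_middle; its axes are parallel to those of gap_middle, x points outward
Not all that is in view belongs to the job. What is shaped like the part that bears jar_b_mid but green or orange is not meant.

How it is judged (in metres and radians):
At the end, for the whole second after the job is handed in: One of the two loose round jars stands within 18 mm of the middle place and the other within 18 mm of the empty place at the rim, either way round, both on the tin's floor (height within 7 mm), upright within 10 degrees and at rest (height (world z) of jar_a_mid between 0.039 and 0.053 m and angle between each of jar_a_mid, jar_b_mid's own z axis and vertical below 0.175 rad and height (world z) of jar_b_mid between 0.039 and 0.053 m and linear speed of each of jar_a, jar_b below 0.02 m/s and ((horizontal distance between jar_a_mid and gap_middle below 0.018 m and horizontal distance between jar_b_mid and gap_edge below 0.018 m) or (horizontal distance between jar_b_mid and gap_middle below 0.018 m and horizontal distance between jar_a_mid and gap_edge below 0.018 m))); the robot touches nothing.
It also fails if it takes over 54 s, if anything falls off the work surface, if the arm or the gripper's body presses on something with over 40 N, if the wrist force passes 120 N, or if a joint passes its speed limit or range.

## Working session

There is one attempt and no reset: what is moved stays moved. The work goes in short steps, each a Python script; the robot and the scene stay as the last script left them, time stands still between calls to the robot, and variables do not carry over. Pictures are saved under pics/ and viewed, at most 10 in all, crops included, and the job is handed in when it is done.

```bash
ls; mkdir -p pics
cat > h.py <<'E'
import numpy as np, cv2
from rig import r, hand, planner, viewer, order, outline_of, status
def cal(n):
    c=viewer.get_calibration(n); K=np.array(c["intrinsics"],float)
    if "rvec" in c:
        R=cv2.Rodrigues(np.array(c["rvec"],float))[0]; t=np.array(c["tvec"],float).ravel()
        return K,R.T,-R.T@t
    H=np.array(c["hand_eye"]);Rt=cv2.Rodrigues(np.array(status.read_tcp_rot(),float))[0]
    p=np.array(status.read_eef_pos(),float)
    return K,Rt@H[:3,:3],Rt@H[:3,3]+p
def cloud(d,c):
    K,R,o=c; v,u=np.mgrid[:400,:640]
    P=np.stack([(u-K[0,2])/K[0,0]*d,(v-K[1,2])/K[1,1]*d,d],-1)
    return P@R.T+o
def snap(n,f):
    c=cal(n); im,d=viewer.camera(n); cv2.imwrite(f"pics/{f}.png",im[:,:,::-1]); return im,d,cloud(d,c)
E
python3 - <<'E'
from h import *
for n in("top","scene"):
    im,d,X=snap(n,n+"1"); np.save(f"{n}.npy",X)
    for t in("jar_a_mid","gap_middle"):
        for o in outline_of(t,n):
            m=o["mask"]&(d>0); p=X[m]; hi=p[p[:,2]>p[:,2].max()-8] if len(p) else p
            print(n,t,np.round(o["confidence"],2),np.round(o["xy"]),m.sum(),len(p) and (p.max(0).round(),p.min(0).round(),hi.mean(0).round(1)))
print(status.read_t(),status.read_tcp_rot(),[cal(n)[2] for n in("top","scene")])
a=cv2.imread("pics/top1.png");b=cv2.imread("pics/scene1.png")
cv2.imwrite("pics/both.png",cv2.resize(np.vstack([a,b]),(480,600)))
E
```

```text
pics
top jar_a_mid 0.93 [395. 256.] 499 (array([ 504., -186.,   86.]), array([ 450., -249.,   -1.]), array([ 477.4, -213.2,   83.2]))
top gap_middle 0.73 [266. 211.] 2797 (array([682., 222.,  48.]), array([478.,  25.,  -4.]), array([593.4, 112.6,  44.4]))
scene jar_a_mid 0.97 [303. 162.] 421 (array([ 506., -185.,   87.]), array([ 451., -236.,   -2.]), array([ 479.4, -212.4,   82.6]))
scene gap_middle 0.89 [362. 261.] 2141 (array([673., 219.,  89.]), array([480.,  26.,  -3.]), array([552.2, 161.6,  88.3]))
0.3 [-3.08797668e+00 -5.74412789e-01  1.33879089e-04] [array([392.1166614 , -40.33035246, 979.89456511]), array([982.03296749, 545.68467911, 945.94060761])]
```

View pics/top1.png

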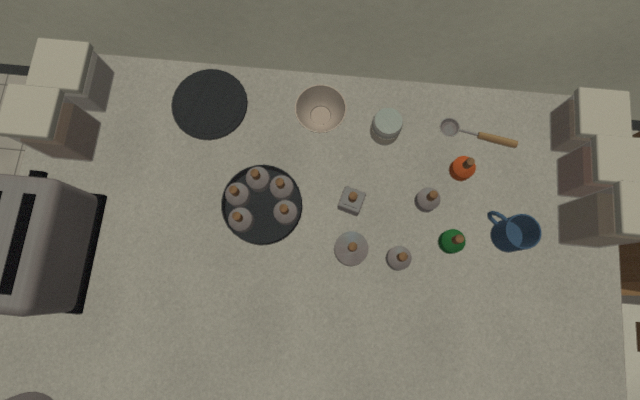

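View pics/scene1.png

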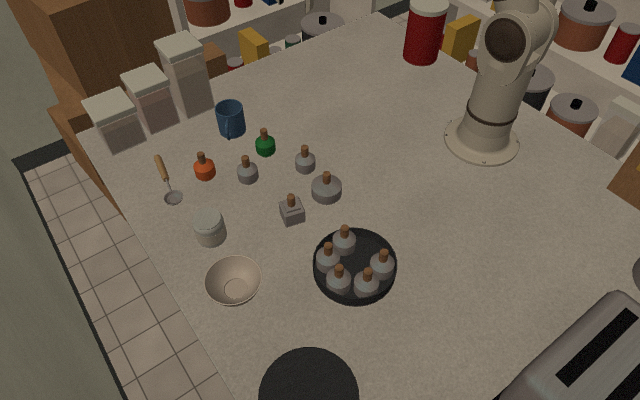

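The top view shows the tin at (262,204) with stoppers at (254,174), (280,182), (287,209), (237,216), (234,189); the gap at the rim is at about (262,228).
The candidates in the top view are grey round (399,258), grey round (428,200), wide (351,249), square (352,200), green (452,240) and orange (463,168). The two small grey round ones fit the description. I'll measure them all and confirm in a crop.

```bash
cat > m.py <<'E'
from h import *
from scipy.optimize import least_squares
def tops(X,lo=74,hi=95):
    m=((X[...,2]>lo)&(X[...,2]<hi)&(X[...,0]>380)&(X[...,0]<760)&(X[...,1]>-420)&(X[...,1]<260)).astype(np.uint8)
    n,l,s,c=cv2.connectedComponentsWithStats(m)
    out=[]
    for i in range(1,n):
        if s[i,4]<8: continue
        p=X[l==i]; t=p[p[:,2]>np.percentile(p[:,2],95)-5]
        out.append((c[i].round(),s[i,4],((t.max(0)+t.min(0))/2).round(1),(t.max(0)-t.min(0)).round(1)[:2]))
    return out
E
python3 - <<'E'
from m import *
for n in("top","scene"):
    X=np.load(n+".npy"); print(n)
    for o in tops(X): print(*o)
    # body widths at 20-45mm heights around each
    for o in tops(X):
        q=X.reshape(-1,3); q=q[(np.hypot(*(q[:,:2]-o[2][:2]).T)<60)&(q[:,2]>36)&(q[:,2]<56)]
        print(o[2][:2],(q.max(0)-q.min(0)).round()[:2],((q.max(0)+q.min(0))/2).round(1)[:2])
    q=X.reshape(-1,3);d=np.hypot(q[:,0]-580,q[:,1]-123)
    q=q[(d>85)&(d<112)&(q[:,2]>31)&(q[:,2]<41)]
    f=least_squares(lambda c:np.hypot(q[:,0]-c[0],q[:,1]-c[1])-95.5,[580,123],loss="soft_l1",f_scale=2)
    print("tin",f.x.round(1),len(q),np.abs(f.fun).mean())
a=cv2.imread("pics/top1.png")[140:290,200:490]
b=cv2.imread("pics/scene1.png")[110:310,180:410]
cv2.imwrite("pics/crop1.png",np.vstack([cv2.resize(a,(600,310),interpolation=2),cv2.resize(b,(600,290),interpolation=2)])[:600])
E
```

```text
top
[469. 162.] 68 [ 710.8 -357.6   85.1] [17.7 19.1]
[254. 173.] 69 [634.2 137.2  87.7] [17.  18.3]
[279. 182.] 68 [618.4  77.5  87.7] [18.4 19.1]
[233. 190.] 70 [590.3 181.7  88.5] [16.5 17.7]
[433. 195.] 66 [ 624.1 -275.4   84.1] [17.4 18.1]
[353. 196.] 61 [603.7 -92.7  84.1] [16.6 16.3]
[283. 208.] 67 [558.9  61.1  87.6] [18.4 18.8]
[236. 216.] 71 [530.6 164.4  87.3] [18.8 18.3]
[458. 239.] 68 [ 528.9 -336.7   85.6] [16.6 18.7]
[352. 246.] 65 [ 489.  -101.    84.1] [18.5 17.8]
[402. 256.] 67 [ 478.1 -213.1   83.7] [18.1 18.1]
[ 710.8 -357.6] [55. 55.] [ 711.4 -357.4]
[634.2 137.2] [ 92. 118.] [624.4 137.4]
[618.4  77.5] [110. 109.] [613.8  82.3]
[590.3 181.7] [113.  91.] [589.2 171.5]
[ 624.1 -275.4] [56. 54.] [ 625.2 -274.4]
[603.7 -92.7] [64. 62.] [603.4 -93.5]
[558.9  61.1] [114.  75.] [561.1  61.8]
[530.6 164.4] [108.  78.] [535.7 175.6]
[ 528.9 -336.7] [55. 55.] [ 529.6 -336. ]
[ 489. -101.] [79. 78.] [ 488.9 -100.9]
[ 478.1 -213.1] [54. 54.] [ 477.8 -213.3]
tin [574.8 121.2] 378 1.2947860844623296
scene
[263. 131.] 42 [ 528.5 -336.1   83.9] [17.8 20.4]
[304. 148.] 42 [ 478.
[... 249 characters left out ...]
61.7  88. ] [19.7 18.8]
[328. 247.] 81 [619.5  77.2  88. ] [18.5 18.2]
[384. 253.] 80 [531.9 164.7  88.1] [19.1 17.6]
[339. 269.] 84 [635.1 137.9  87.8] [19.6 18.2]
[368. 272.] 89 [591.3 181.6  88. ] [18.3 19.6]
[ 528.5 -336.1] [56. 53.] [ 529.4 -335.2]
[ 478.  -214.2] [54. 53.] [ 478.1 -213. ]
[ 712.3 -354.8] [55. 54.] [ 711.6 -355.2]
[ 624.6 -274.3] [56. 53.] [ 624.4 -274. ]
[ 489.3 -101. ] [80. 82.] [ 489.1 -101.2]
[604.1 -92.4] [65. 64.] [604.1 -92.4]
[559.4  61.7] [118.  75.] [559.2  63.2]
[619.5  77.2] [110. 108.] [614.9  82.9]
[531.9 164.7] [110.  80.] [536.6 175.5]
[635.1 137.9] [ 90. 115.] [628.1 135.7]
[591.3 181.6] [119.  92.] [591.3 172.2]
tin [575.7 121.3] 442 1.4111995527519312
```

View pics/crop1.png

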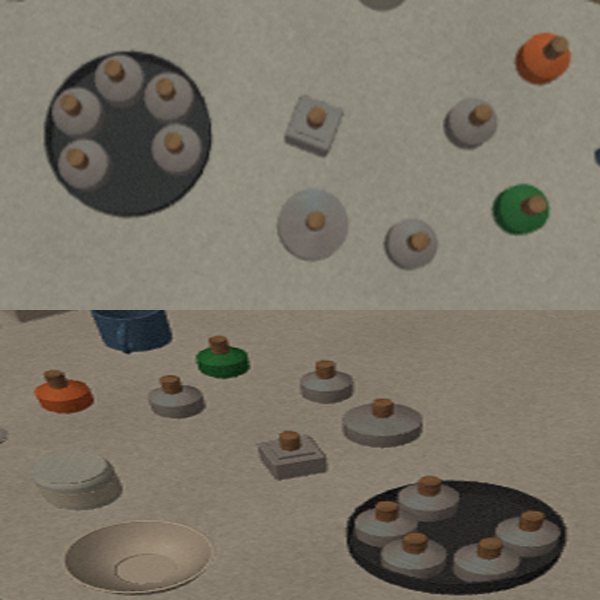

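The crop confirms it: the two small grey round jars, A (478,-213.5) and B (624.4,-274.5), are about 55 mm across. The square one measures 64 mm over its corners and the wide one 80 mm. Tin centre is (575.1,121.2), with occupied places at 15+60k°, so the empty rim place lies at about 195°: (515.4,105).

The closing axis goes at 105°, so the open fingers pass between the neighbouring stoppers.

```bash
cat >> h.py <<'E'
from scipy.spatial.transform import Rotation as Ro
def rot(deg):
    a=np.radians(deg); y=np.array([np.cos(a),np.sin(a),0]); z=np.array([0,0,-1.])
    return Ro.from_matrix(np.stack([np.cross(y,z),y,z],1)).as_rotvec()
A=(478.1,-213.6);B=(624.4,-274.6);MID=(575.1,121.2);EDGE=(575.1+62*np.cos(np.radians(195.2)),121.2+62*np.sin(np.radians(195.2)))
E
python3 - <<'E'
from h import *
for deg in(105.2,-74.8,45.2,-134.8,165.2,-14.8):
    print(deg,[None if (q:=planner.ik([*p,z],rot(deg))) is None else np.round(q,2).tolist() for p in(A,B,MID,EDGE) for z in(58,200)])
E
```

```text
105.2 [[1.13, 0.72, -0.99, 1.98, 0.79, 0.89, 1.55], [1.27, 0.53, -1.16, 1.88, 0.55, 1.1, 1.73], [0.98, 0.95, -0.97, 1.56, 0.85, 1.1, 1.63], [1.02, 0.8, -1.07, 1.47, 0.71, 1.29, 1.72], [0.35, 0.73, -0.82, 1.82, 0.68, 0.9, 1.04], [0.65, 0.88, -1.43, 1.72, 0.89, 1.36, 0.89], [0.34, 0.61, -0.75, 1.97, 0.59, 0.78, 1.08], [0.54, 0.45, -0.99, 1.88, 0.43, 1.05, 1.21]]
-74.8 [[0.82, 0.55, -0.56, 1.98, 0.44, 0.73, -1.31], [0.93, 0.35, -0.68, 1.89, 0.26, 1.0, -1.17], [0.69, 0.76, -0.47, 1.57, 0.4, 0.91, -1.22], [0.74, 0.61, -0.55, 1.48, 0.34, 1.15, -1.17], [0.31, 0.71, -0.76, 1.82, 0.63, 0.87, -2.06], [0.58, 0.71, -1.22, 1.72, 0.71, 1.23, -2.12], [0.38, 0.64, -0.81, 1.97, 0.64, 0.8, -2.1], [0.71, 0.63, -1.3, 1.87, 0.67, 1.17, -2.13]]
45.2 [[1.03, 0.65, -0.85, 1.98, 0.67, 0.82, 0.59], [1.15, 0.44, -0.97, 1.88, 0.42, 1.04, 0.79], [0.89, 0.86, -0.79, 1.57, 0.68, 1.01, 0.69], [0.95, 0.72, -0.91, 1.48, 0.59, 1.23, 0.75], [0.32, 0.72, -0.78, 1.82, 0.64, 0.88, 0.03], [0.64, 0.83, -1.37, 1.72, 0.84, 1.32, -0.13], [0.33, 0.61, -0.74, 1.98, 0.58, 0.78, 0.04], [0.73, 0.67, -1.35, 1.87, 0.71, 1.2, -0.08]]

[... 414 characters left out ...]
 0.95, -2.2], [-0.52, 0.5, 1.15, 1.93, -0.53, 1.06, -2.54], [-0.36, 1.23, 1.35, 1.61, -1.23, 1.35, -2.22], [-0.36, 0.98, 1.35, 1.53, -0.96, 1.41, -2.35], [0.6, 1.07, -1.31, 1.81, 1.12, 1.23, 1.82], [0.61, 0.77, -1.3, 1.72, 0.78, 1.27, 2.01], [0.67, 0.99, -1.31, 1.97, 1.08, 1.14, 1.77], [0.71, 0.63, -1.3, 1.87, 0.66, 1.17, 2.06]]
-14.8 [[0.94, 0.6, -0.72, 1.98, 0.56, 0.77, -0.37], [1.07, 0.39, -0.86, 1.88, 0.35, 1.02, -0.2], [0.78, 0.8, -0.61, 1.57, 0.53, 0.95, -0.26], [0.86, 0.66, -0.74, 1.48, 0.46, 1.18, -0.21], [0.31, 0.71, -0.76, 1.82, 0.63, 0.87, -1.01], [0.61, 0.75, -1.28, 1.72, 0.76, 1.26, -1.11], [0.37, 0.63, -0.79, 1.97, 0.62, 0.8, -1.03], [0.66, 0.56, -1.2, 1.87, 0.59, 1.12, -1.02]]
```

```bash
cat >> h.py <<'E'
D=45.2
def pick(p):
    r.goto([*p,210],rot(D)); r.servo_line([*p,120],v=200)
    print("hit",r.servo_line([*p,58],v=80,until_force=10))
    hand.gripper_close(); print("w",status.read_grip_width(),status.read_finger_force())
    r.servo_line([*p,200],v=200)
def over(p): r.servo_line([*p,200],v=250)
E
python3 - <<'E'
from h import *
print(status.read_grip_width())
pick(A); over(MID)
print(status.read_grip_width(),status.read_force(),status.read_eef_pos(),status.read_t())
im,d,X=snap("scene","s2"); np.save("s2.npy",X)
im,d,X=snap("wrist","w2")
q=np.load("s2.npy").reshape(-1,3); q=q[(np.hypot(q[:,0]-575,q[:,1]-121)<50)&(q[:,2]>130)&(q[:,2]<205)]
for z in range(130,200,6):
    s=q[(q[:,2]>=z)&(q[:,2]<z+6)]
    if len(s): print(z,len(s),s.min(0).round(),s.max(0).round())
a=cv2.imread("pics/s2.png");b=cv2.imread("pics/w2.png")
cv2.imwrite("pics/c2.png",np.hstack([cv2.resize(a[100:320,240:460],(400,400)),cv2.resize(b,(400,250))if 0 else cv2.copyMakeBorder(cv2.resize(b,(400,250)),0,150,0,0,0)]))
E
```

```text
1.0013357761021893
hit False
w 0.21188676551569136 29.98527467250824
0.21142363622904742 [-0.63560504 -1.01602829 -1.93235617] [574.93710861 119.66186975 199.60047557] 7.0417
148 31 [563. 103. 149.] [602. 146. 154.]
154 45 [564. 105. 154.] [603. 146. 160.]
160 38 [564. 110. 160.] [603. 146. 166.]
166 36 [568. 115. 166.] [603. 147. 172.]
172 33 [575. 116. 172.] [603. 147. 178.]
178 27 [581. 127. 178.] [601. 147. 184.]
184 1 [594. 137. 184.] [594. 137. 184.]
```

View pics/c2.png

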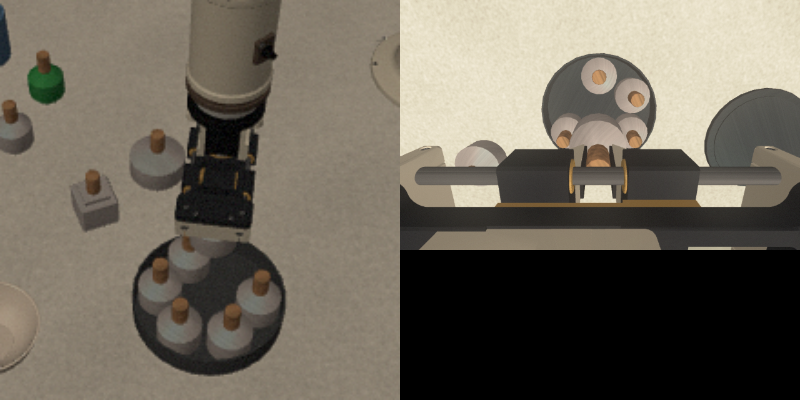

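The held jar hangs upright by its stopper (crop ~ (215,240)), above the tin's middle. Lowering it now, then checking and fetching B.

```bash
cat >> h.py <<'E'
def place(p):
    r.wait(0.2); e=np.array(status.read_eef_pos())[:2]-p; print("err",e); c=np.array(p)-(e if np.hypot(*e)<4 else 0)
    r.servo_line([*c,110],v=200); r.wait(.1); print(status.read_eef_pos(),status.read_force())
    print("hit",r.servo_line([*c,62.3],v=50,until_force=12)); r.wait(.2)
    print(status.read_eef_pos(),status.read_force())
E
python3 - <<'E'
from h import *
place(MID); print(status.read_t())
E
```

```text
err [ 0.09213966 -0.83661116]
[576.31961159 122.75338661 111.73007156] [ 0.54036241  0.37522293 -0.6372533 ]
hit False
[575.17083906 122.03626633  62.43533699] [ 0.35398547 -0.66299453 -2.34732274]
9.3417
```

Reached full depth without contact, so it is seated. Release, retreat and look.

Run:
```python
from m import *
hand.ungrasp(); p=status.read_eef_pos(); r.servo_line([p[0],p[1],120],v=80); r.servo_line([p[0],p[1],210],v=200)
pick(B)
c=cal("top")
for n in("top","scene"):
    im,d,X=snap(n,n+"3")
    for o in tops(X): print(n,*o)
print(status.read_t(),status.read_grip_width())
```

```text
hit False
w 0.20905349756337555 29.994751811027527
top [254. 173.] 67 [634.8 137.6  87.6] [16.8 18.9]
top [279. 182.] 70 [618.5  77.4  88.2] [17.3 18.1]
top [233. 190.] 69 [590.4 181.2  88.3] [17.5 19.1]
top [352. 196.] 63 [603.1 -92.9  84. ] [18.7 16.8]
top [258. 199.] 65 [574.9 121.2  88.1] [17.  16.4]
top [283. 208.] 66 [558.8  61.2  87.4] [19.1 18.7]
top [236. 216.] 69 [531.7 164.9  87.7] [16.9 18.4]
top [458. 239.] 70 [ 528.8 -336.5   84.3] [16.6 18.3]
top [352. 246.] 63 [ 489.  -101.3   83.7] [18.2 18.3]
scene [263. 131.] 43 [ 530.2 -337.5   84.7] [21.5 18.7]
scene [200. 155.] 48 [ 711.8 -357.8   84.3] [19.4 19.5]
scene [326. 175.] 52 [ 489.8 -101.2   84.6] [17.3 17.4]
scene [291. 197.] 59 [604.5 -92.5  84.7] [18.9 18.3]
scene [344. 229.] 70 [559.4  62.3  88.5] [17.3 17.1]
scene [328. 247.] 80 [618.9  77.2  89.2] [18.9 19.1]
scene [356. 250.] 82 [575.5 122.1  88.6] [18.1 19.3]
scene [384. 253.] 85 [531.6 166.   88.6] [17.9 19.8]
scene [339. 269.] 82 [635.  137.5  89.3] [18.3 18.7]
scene [367. 272.] 90 [592.3 180.7  88.9] [17.9 18.5]
17.1333 0.21424731909879796
```

The middle jar stands at (575,121.5) with its top at 88 mm, the others have not moved, and B is held.

Run:
```python
from m import *
over(EDGE); print(EDGE); place(EDGE); print(status.read_grip_width())
hand.ungrasp(); p=status.read_eef_pos(); r.servo_line([p[0],p[1],120],v=80); r.servo_line([p[0],p[1],210],v=200); r.goto([400,-350,300],rot(D))
for n in("top","scene"):
    im,d,X=snap(n,n+"4")
    for o in tops(X): print(n,*o)
print(status.read_t())
a=cv2.imread("pics/top4.png")[140:260,190:330];b=cv2.imread("pics/scene4.png")[210:320,295:415]
cv2.imwrite("pics/c4.png",np.hstack([cv2.resize(a,(400,343)),cv2.resize(b,(375,343))]))
```

```text
(np.float64(515.2689773427167), np.float64(104.9442709242664))
err [ 0.24942536 -0.93031114]
[516.2613203  106.5022305  111.47732137] [ 0.21188594 -0.0111157  -0.93477532]
hit False
[515.18810126 105.8688927   62.47801521] [ 0.1219359   0.0689786  -0.61624013]
0.20621946048191878
top [469. 162.] 70 [ 710.6 -357.2   84.7] [17.6 18.1]
top [254. 173.] 68 [634.7 137.4  87.8] [17.8 18.6]
top [279. 182.] 67 [618.4  77.5  87.9] [18.8 18.9]
top [233. 190.] 70 [590.2 181.5  87.6] [17.5 18.5]
top [353. 196.] 61 [603.6 -92.9  83.8] [17.  16.6]
top [258. 199.] 67 [574.7 121.1  88.6] [17.  17.3]
top [283. 208.] 67 [559.   61.4  88.2] [18.9 18.4]
top [236. 216.] 71 [531.5 164.4  88. ] [17.1 18.1]
top [262. 225.] 68 [515.7 104.2  88.4] [18.8 16.1]
top [458. 239.] 69 [ 528.7 -336.2   84.8] [16.6 18.9]
top [352. 246.] 64 [ 489.1 -101.1   84.3] [18.  18.3]
scene [263. 131.] 43 [ 529.4 -336.    83.1] [19.9 17.9]
scene [200. 155.] 49 [ 712.  -356.4   83.1] [18.2 22.1]
scene [326. 174.] 54 [ 489.7 -101.5   84.4] [20.3 20.1]
scene [290. 197.] 58 [604.3 -92.6  85. ] [18.7 18. ]
scene [344. 229.] 70 [560.7  62.6  88.1] [19.3 19.2]
scene [371. 232.] 74 [516.2 105.2  88.7] [19.6 17.9]
scene [328. 246.] 78 [619.5  77.9  88.9] [18.7 18.7]
scene [356. 250.] 83 [575.3 122.6  88.9] [19.  19.4]
scene [384. 253.] 82 [531.6 165.4  88.9] [17.4 19. ]
scene [339. 269.] 83 [635.2 136.9  88.6] [18.8 19.1]
scene [368. 272.] 87 [591.1 181.3  88.3] [17.7 18.4]
25.6083
```

View pics/c4.png

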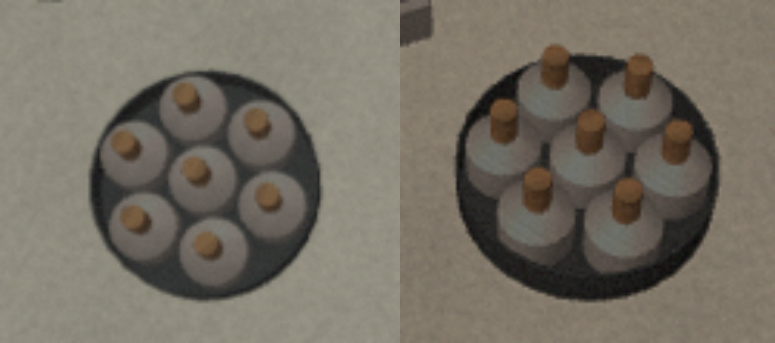

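All seven jars stand upright in the tin. In the left crop the middle one is at (203,178) and the rim one at (212,250), and all tops are at about 88 mm.

```bash
python3 -c "
from h import *
print(order.sign_off())"
```

```text
the job is handed in; nothing more can be done
None
```

Both matching round jars are in the tin, one in the middle place and one in the empty rim place. Both stand upright on the floor within about 2 mm of centre by the camera check, and the job was handed in at about 26 s; no verdict was returned.

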